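# Flip the resistor panel onto the wiring board

### The job

The small black resistor panel lies face down on its terminals, on the table in front of the wiring board. With the fingertips only, push it against the front edge of the wiring board until it tips up and flips over onto the board, terminals up; then push it back over the board until its whole rear edge sits against the rail. Do not pick it up or carry it at any point, and leave all the other apparatus where it stands.

Things in the scene. Friction and masses are not known exactly. Their poses are not given: they have to be found in the camera images.
- wiring_board: fixed plywood wiring board: 130 mm deep (x), 460 mm wide (y), 12 mm thick; origin at the centre of its underside, on the table; x points from the robot's side to the back. A wooden rail 15 mm thick runs along its whole back edge, 24 mm high over the table, front face at x = +50 mm. The upright front edge facing the robot is at x = -65 mm.
- board_front_edge (a point): middle of the board's top front edge (the wall edge to push against), 12 mm above the table; axes as the board's
- rail_foot (a point): middle of the foot of the rail's front face, on the board's top, 12 mm above the table; axes as the board's
- panel: loose black panel, 64 (x) x 90 (y) x 6 mm, about 0.11 kg (varies); four brass posts, 12 mm diameter, stand 22 mm off its face at x = +-22, y = +-34 mm. It starts face down on the posts: plate 22 to 28 mm above the table, open gap under its edges. Origin: centre of the four post ends; z runs from post ends to plain back (up at the start, down when done); x points about to the board at the start.
- panel_center (a point): centre of the panel's plate, 25 mm along the panel's z from its origin; axes as the panel's. In the middle of the face a white resistor, 12 mm diameter and 40 mm long along y, reaches 13.5 mm off the face. Friction on wood and fingers is middling and varies.
- corner_robot_left (a point): corner of the panel's plate (half-way through its thickness) at panel x = -32, y = +45 mm: on the robot's side at the start, at the rear, by the rail, when the job is done
- corner_robot_right (a point): the same at panel x = -32, y = -45 mm: on the robot's side at the start, at the rear when the job is done
- corner_board_left (a point): the same at panel x = +32, y = +45 mm: on the board's side at the start, on the robot's side when the job is done
- corner_board_right (a point): the same at panel x = +32, y = -45 mm: on the board's side at the start, on the robot's side when the job is done
- plug_key: plug key on the wiring board: black 70 x 56 x 10 mm base, two brass blocks, black plug knob, 50 mm tall; origin at centre of its underside; a bystander, to be left alone
- lamp_holder: lamp holder on the wiring board: 70 x 56 x 10 mm wooden base, small bulb in a white holder, 54 mm tall; origin at centre of its underside; a bystander, to be left alone
- galvanometer: galvanometer in a white sloping case, 105 x 110 mm, 90 mm tall, standing on the table; origin at centre of its underside; a bystander, to be left alone
- jockey: pencil jockey lying on the table: wooden handle and brass rod, 120 mm long along its x, 16 mm thick; origin under it, near the middle; a bystander, to be left alone
- screwdriver: screwdriver with black handle lying on the table, 160 mm long along its x; a bystander, to be left alone
- cell: dry cell standing on the table, 33 mm diameter, 61 mm tall; origin at centre of its underside; a bystander, to be left alone
- brass_weight: 200 g brass weight with a knob, standing on the table, 30 mm diameter, 44 mm tall; origin at centre of its underside; a bystander, to be left alone
Not all that is in view belongs to the job. What is shaped like the panel but green or pink is not meant.

How it is judged:
By the outcome, as a careful person would: the job done as asked, in the order asked, and still so for the second after the job is handed in, with the robot touching nothing.
It also fails if it takes over 51 s, if anything falls off the work surface, if the arm or the gripper's body presses on something with over 40 N, if the wrist force passes 120 N, or if a joint passes its speed limit or range.

### The arm

A 6-joint arm with a two-finger parallel gripper is mounted at the origin on the work surface. World frame = base frame: x ahead of the robot, y to its left, z up, the work surface at z = 0. Lengths are in m, angles in rad, forces in N, time in s.
With the tool pointing down it reaches from about 0.35 to 0.925 m from the base axis. Payload 6.4 kg.
Tool frame: the origin (TCP) lies midway between the tips of the shut fingers; the grasp point (between the pads) lies 19 mm behind it; x points along the fingers, z is the direction in which the jaws open and shut, and the axes are right-handed (so a half turn about x gives the same grasp; the last joint's range is limited). The gripper opens to 94 mm and grips with 3 to 60 N. Pads are 16 mm wide; open, the fingers measure 119 mm over their backs; the gripper's body (75 mm by 177 mm) begins 78 mm behind the grasp point.
Start: joints at [-1.311, 0.245, 1.558, -0, 1.339, -0.174], TCP at [0.273, -0.59, 0.205] pointing down, gripper open.
Joint ranges: [-3.13, 3.13], [-1.02, 2.26], [0.13, 2.54], [-0.95, 4.09], [0.21, 2.88], [-2.74, 2.74]. Speed limits (rad/s): [2.57, 2.57, 3.14, 3.14, 3.14, 3.14].

### API

Orientations are given as a unit quaternion [x, y, z, w].
In Python, from rig import env gives the robot as it stands. Calls block until the motion is done:
- env.move_pose(position, orientation): joint-space move of the TCP to a pose.
- env.line_to(position, rotation=None, max_speed=0.15, threshold=None): straight line of the TCP; rotation=None keeps the orientation; max_speed is the mean speed in m/s. With threshold (N) it stops when the force on the tool has changed by that much, and returns True; else False.
- env.movej(angles): joint-space move.
- env.release() and env.close(squeeze=None): open the fingers fully, or close them until they stop; squeeze is the grip in N (None keeps the last).
- env.sleep(seconds).
- env.solve_ik(position, orientation): joint angles nearest the present ones, or None.
- env.get_obs(): the state.
- env.get_image(name): name is "side" or "top"; returns a dict with "pixels" (400x640x3 uint8, red, green, blue), "vertical_fov" (degrees; the focal length in pixels is half the picture's height over the tangent of half this angle, whatever the lens; pixels are square), "cx", "cy" (the principal point, pixels), "R" (3x3) and "t" (3): a world point X has camera coordinates R X + t. Camera axes: x right, y down, z forward; pixel columns grow to the right and rows downward; lengths in m; the calibration is good to about 2 mm. A picture is of the moment at which its call begins. There is no depth.
A pose or a line that the arm cannot do raises env.Unreachable and nothing moves.
- env.sign_off(): hands the job in, once; it reports no verdict.
The state is a dict: "clock": time; "q": joint angles; "qvel": joint speeds; "effort": joint torques, N m; "position": TCP position; "eef_rot": TCP orientation; "force": force on the tool from outside, world axes, zero at the start; "ft_torque": the same for the moment, N m; "gripper_width": finger opening in m.
Only numpy, scipy, OpenCV 4.12 (cv2) and the standard library are available. Lean on these libraries where they do the work, as an engineer would, in place of code of your own. Each camera call takes 0.05 s, during which the arm holds its last target.

## Working session

There is one attempt and no reset: what is moved stays moved. The work goes in short steps, each a Python script; the robot and the scene stay as the last script left them, time stands still between calls to the robot, and variables do not carry over. Pictures are saved under pics/ and viewed, and the job is handed in when it is done.

```bash
ls; mkdir -p pics
python3 - <<'E'
from rig import env
import cv2,numpy as np
for n in("side","top"):
    d=env.get_image(n); cv2.imwrite(f"pics/{n}0.png",d["pixels"][:,:,::-1])
    print(n,d["vertical_fov"],d["cx"],d["cy"],np.round(d["R"],4).tolist(),np.round(d["t"],4).tolist(), [k for k in d])
    np.savez(f"{n}0.npz",**d)
o=env.get_obs();print(o)
E
```

```text
pics
side 50.45703679080759 321.4191069109569 200.69642263138607 [[0.9984, -0.0572, -0.0023], [-0.0334, -0.5493, -0.8349], [0.0465, 0.8337, -0.5503]] [-0.4735, 0.0531, 1.0683] ['pixels', 'vertical_fov', 'cx', 'cy', 'R', 't']
top 55.27845462392727 316.81918172679514 201.88833191741998 [[0.0027, -0.9998, -0.0215], [-0.9814, 0.0014, -0.1921], [0.1921, 0.0216, -0.9811]] [-0.0165, 0.4812, 0.9923] ['pixels', 'vertical_fov', 'cx', 'cy', 'R', 't']
{'clock': 0.1, 'q': array([-1.31109466e+00,  2.45761854e-01,  1.55887206e+00, -1.46351378e-05,
        1.33871386e+00, -1.74107939e-01]), 'qvel': array([ 0.00136745, -0.00128675, -0.00311168,  0.00075025, -0.00069359,
       -0.00151784]), 'effort': array([-2.34534109e-04, -4.16919851e+01, -3.15525413e+01,  6.87469938e-02,
        3.09816026e-02, -5.06386630e-05]), 'position': array([ 0.27307084, -0.58926173,  0.20445507]), 'eef_rot': array([ 0.38109487,  0.59634908, -0.38026307,  0.59542797]), 'force': array([-0.16815271,  0.41362633, -0.3174532 ]), 'ft_torque': array([ 0.01498871,  0.01925781, -0.02089827]), 'gripper_width': 0.09386435548583619}
```

View pics/side0.png

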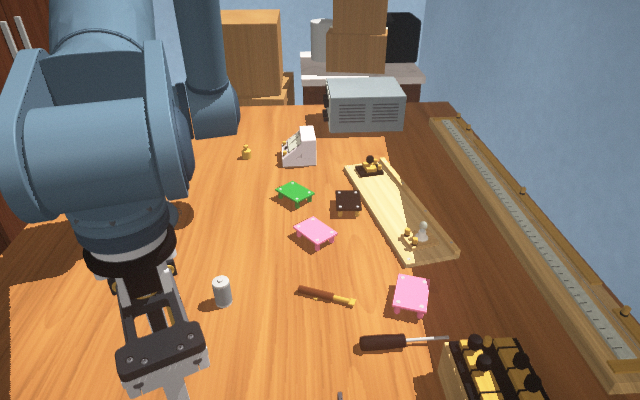

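View pics/top0.png

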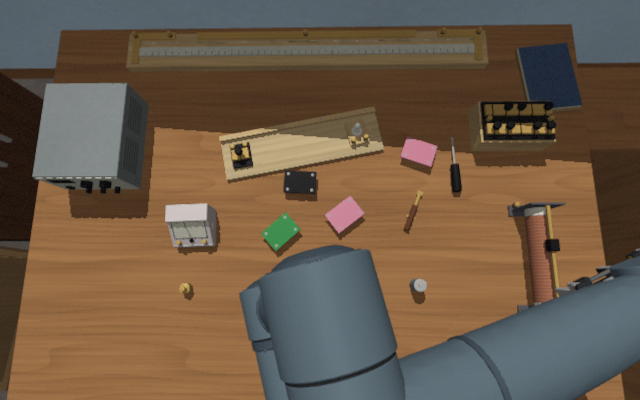

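The panel is the black one at top-view pixel (300,183) and side-view (347,200). The board runs from about (222,165) to (380,130) in the top view. I'll enlarge that area.

Run:
```python
import cv2
a=cv2.imread("pics/top0.png")[95:215,205:405]; cv2.imwrite("pics/top0z.png",cv2.resize(a,None,fx=4,fy=4,interpolation=cv2.INTER_CUBIC))
a=cv2.imread("pics/side0.png")[140:270,320:470]; cv2.imwrite("pics/side0z.png",cv2.resize(a,None,fx=4.5,fy=4.5,interpolation=cv2.INTER_CUBIC))
```

```text
(no output)
```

View pics/top0z.png

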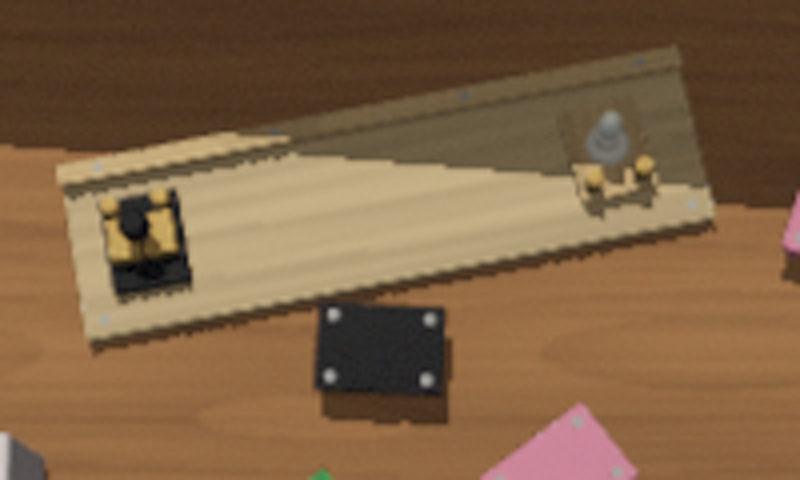

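View pics/side0z.png

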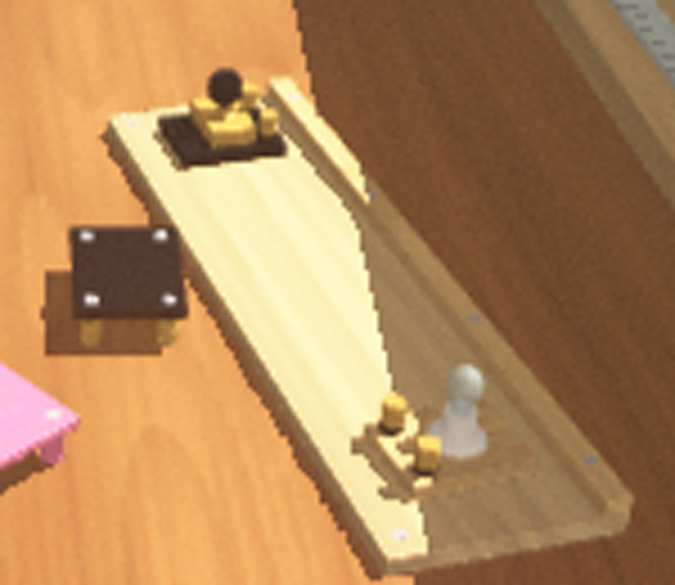

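```bash
cat > h.py <<'E'
import numpy as np
from scipy.optimize import least_squares
from scipy.spatial.transform import Rotation as Ro
import cv2
def K(d):
    f=200/np.tan(np.radians(d["vertical_fov"])/2)
    return f
def proj(d,X):
    c=np.atleast_2d(X)@np.array(d["R"]).T+d["t"]; f=K(d)
    return np.c_[f*c[:,0]/c[:,2]+d["cx"],f*c[:,1]/c[:,2]+d["cy"]]
def ray(d,uv,z):
    f=K(d);r=np.array(d["R"]).T@np.array([(uv[0]-d["cx"])/f,(uv[1]-d["cy"])/f,1]);c=-np.array(d["R"]).T@np.array(d["t"])
    return c+r*(z-c[2])/r[2]
def place(p,M):
    c,s=np.cos(p[2]),np.sin(p[2]);M=np.asarray(M,float)
    return np.c_[p[0]+c*M[:,0]-s*M[:,1],p[1]+s*M[:,0]+c*M[:,1],M[:,2]]
def fit(obs,p0):
    f=lambda p:np.concatenate([(proj(d,place(p,M))-uv).ravel() for d,M,uv in obs])
    r=least_squares(f,p0,loss='soft_l1'); return r.x,np.abs(r.fun).max(),r.fun
def uz(z,s,off): return (np.array(z,float)+.5)/s-.5+np.array(off)
E
python3 - <<'E'
from h import *
T=dict(np.load("top0.npz"));S=dict(np.load("side0.npz"))
M=[[-.065,.23,.012],[-.065,-.23,.012],[.065,.23,.024],[.065,-.23,.024]]
t=uz([(92,338),(713,216),(57,167),(678,46)],4,(205,95)); s=uz([(108,122),(379,556),(285,77),(632,497)],4.5,(320,140))
for o in ([(T,M,t)],[(S,M,s)],[(T,M,t),(S,M,s)]):
    p,e,r=fit(o,[.6,0,.2]);print("board",p.round(4),np.degrees(p[2]).round(2),r.round(1))
B=p
M=[[.032,.045,.028],[.032,-.045,.028],[-.032,-.045,.028],[-.032,.045,.028]]
t=uz([(320,302),(444,309),(442,397),(315,388)],4,(205,95)); s=uz([(180,227),(186,318),(76,317),(72,227)],4.5,(320,140))
for o in ([(T,M,t)],[(S,M,s)],[(T,M,t),(S,M,s)]):
    p,e,r=fit(o,[.5,0,0]);print("panel",p.round(4),np.degrees(p[2]).round(2),r.round(1))
P=p
c,s=np.cos(B[2]),np.sin(B[2]);L=place(P,np.array(M));L[:,:2]=(L[:,:2]-B[:2])@np.array([[c,-s],[s,c]])
print("panel corners in board frame",L.round(4))
for n,u in dict(key=(241,157),lamp=(357,140),galv=(192,240),cell=(420,290),pink=(345,215),green=(281,232)).items(): print(n,ray(T,u,.02).round(3))
np.savez("poses.npz",B=B,P=P)
E
```

```text
board [0.662  0.0303 0.1985] 11.37 [-1.1  0.6  1.   0.1 -0.1 -0.4  0.1 -0.4]
board [0.6616 0.0287 0.1921] 11.01 [-0.6 -1.7  0.5  0.8  0.6 -0.2 -0.5 -0.1]
board [0.6618 0.0299 0.1953] 11.19 [-1.   0.4  1.1  0.4  0.1 -0.6  0.4 -0.2 -0.8 -1.8  0.8  0.5  0.3 -0.4
 -0.3 -0.5]
panel [ 0.5422  0.0324 -0.055 ] -3.15 [-0.1 -0.1  0.8 -0.3 -0.1 -0.1 -0.5  0.5]
panel [ 0.5451  0.0251 -0.0763] -4.37 [-0.1  0.6  0.6 -0.5 -0.6 -0.5  0.   0.4]
panel [ 0.544   0.0306 -0.0665] -3.81 [ 0.7 -0.9  1.5 -0.7  0.4 -0.5  0.  -0.3 -0.9 -0.5  0.  -1.8 -1.  -1.6
 -0.7 -0.6]
panel corners in board frame [[-0.0729  0.0588  0.028 ]
 [-0.0962 -0.0282  0.028 ]
 [-0.158  -0.0116  0.028 ]
 [-0.1347  0.0753  0.028 ]]
key [0.618 0.202 0.02 ]
lamp [ 0.668 -0.131  0.02 ]
galv [0.38  0.328 0.02 ]
cell [ 0.248 -0.29   0.02 ]
pink [ 0.449 -0.094  0.02 ]
green [0.402 0.083 0.02 ]
```

```bash
cat >> h.py <<'E'
D=np.load("poses.npz");B=D["B"];P0=D["P"]
def b2w(s,y,z):
    c,n=np.cos(B[2]),np.sin(B[2]); return np.array([B[0]+c*s-n*y,B[1]+n*s+c*y,z])
def w2b(p):
    c,n=np.cos(B[2]),np.sin(B[2]); d=np.asarray(p)[:2]-B[:2]; return np.array([c*d[0]+n*d[1],-n*d[0]+c*d[1]])
def quat(phi,sgn,yaw=None):
    ps=B[2] if yaw is None else yaw; ph=np.radians(phi)
    x=np.array([np.cos(ph)*np.cos(ps),np.cos(ph)*np.sin(ps),-np.sin(ph)]);z=sgn*np.array([-np.sin(ps),np.cos(ps),0])
    return Ro.from_matrix(np.c_[x,np.cross(z,x),z]).as_quat()
def snap(env,name,n="top",box=None,s=4):
    d=env.get_image(n); a=d["pixels"][:,:,::-1]
    np.savez(name+".npz",**d)
    if box: x0,y0,x1,y1=box; a=cv2.resize(a[y0:y1,x0:x1],None,fx=s,fy=s,interpolation=cv2.INTER_CUBIC)
    cv2.imwrite(f"pics/{name}.png",a); return d
E
python3 - <<'E'
from h import *
from rig import env
r=place(P0,[[-.028,-.034,0]])[0]; print(w2b(r))
for sg in(1,-1):
  for phi in (90,75,60,50):
    for s,y,z in [(-.18,0,.1),(-.175,0,.008),(-.128,.02,.01),(-.06,.02,.09),(.0,.02,.03)]:
        q=env.solve_ik(b2w(s,y,z),quat(phi,sg)); print(sg,phi,s,None if q is None else np.round(q,2))
E
```

```text
[-0.15126559 -0.00200245]
1 90 -0.18 [-0.24 -0.02  2.05  0.    1.11 -2.01]
1 90 -0.175 [-0.24  0.16  2.07  0.    0.91 -2.01]
1 90 -0.128 [-0.17  0.25  1.96  0.    0.94 -1.93]
1 90 -0.06 [-0.13  0.26  1.77  0.    1.12 -1.89]
1 90 0.0 [-0.1   0.47  1.62  0.    1.05 -1.86]
1 75 -0.18 [-0.32 -0.19  2.23  0.17  0.88 -2.18]
1 75 -0.175 [-0.32  0.02  2.24  0.21  0.66 -2.23]
1 75 -0.128 [-0.22  0.11  2.14  0.17  0.66 -2.12]
1 75 -0.06 [-0.17  0.12  1.95  0.13  0.83 -2.01]
1 75 0.0 [-0.13  0.34  1.82  0.12  0.74 -1.98]
1 60 -0.18 [-0.42 -0.34  2.4   0.47  0.69 -2.49]
1 60 -0.175 None
1 60 -0.128 [-0.3   0.03  2.3   0.63  0.41 -2.6 ]
1 60 -0.06 [-0.22  0.01  2.13  0.4   0.56 -2.28]
1 60 0.0 [-0.18  0.26  1.99  0.44  0.44 -2.3 ]
1 50 -0.18 None
1 50 -0.175 None
1 50 -0.128 None
1 50 -0.06 [-0.26 -0.03  2.23  0.79  0.41 -2.68]
1 50 0.0 None
-1 90 -0.18 [-0.24 -0.02  2.05  0.    1.11  1.13]
-1 90 -0.175 [-0.24  0.16  2.07  0.    0.91  1.14]
-1 90 -0.128 [-0.17  0.25  1.96  0.    0.94  1.21]
-1 90 -0.06 [-0.13  0.26  1.77  0.    1.12  1.25]
-1 90 0.0 [-0.1   0.47  1.62  0.    1.05  1.28]
-1 75 -0.18 [-0.32 -0.19  2.23  0.17  0.88  0.96]
-1 75 -0.175 [-0.32  0.02  2.24  0.21  0.66  0.91]
-1 75 -0.128 [-0.22  0.11  2.14  0.17  0.66  1.03]
-1 75 -0.06 [-0.17  0.12  1.95  0.13  0.83  1.13]
-1 75 0.0 [-0.13  0.34  1.82  0.12  0.74  1.16]
-1 60 -0.18 [-0.42 -0.34  2.4   0.47  0.69  0.65]
-1 60 -0.175 [-0.41 -0.07  2.4   0.7   0.46  0.38]
-1 60 -0.128 [-0.3   0.03  2.3   0.63  0.41  0.55]
-1 60 -0.06 [-0.22  0.01  2.13  0.4   0.56  0.86]
-1 60 0.0 [-0.18  0.26  1.99  0.44  0.44  0.84]
-1 50 -0.18 [-0.5  -0.41  2.51  0.78  0.62  0.32]
-1 50 -0.175 [-0.49 -0.08  2.49  1.25  0.44 -0.2 ]
-1 50 -0.128 [-0.35  0.02  2.39  1.28  0.36 -0.13]
-1 50 -0.06 [-0.26 -0.03  2.23  0.79  0.41  0.46]
-1 50 0.0 [-0.21  0.24  2.09  1.02  0.3   0.26]
```

Run:
```python
from h import *
from rig import env
q=quat(60,-1)
env.close(20)
env.move_pose(b2w(-.19,-.003,.10),q)
env.line_to(b2w(-.180,-.003,.007),max_speed=.15)
print(env.get_obs()["clock"],env.get_obs()["force"],w2b(env.get_obs()["position"]),env.get_obs()["position"])
hit=env.line_to(b2w(-.120,-.003,.007),max_speed=.05,threshold=4)
o=env.get_obs();print(hit,o["clock"],o["force"],w2b(o["position"]),o["position"])
snap(env,"top1",box=(205,95,405,245));snap(env,"side1","side",(300,130,460,270))
```

```text
4.5083 [ 0.08500045  0.66092894 -1.02796736] [-0.17961839 -0.00348217] [ 0.48627856 -0.00842098  0.00747503]
True 5.475 [-2.34744701 -1.07234002  1.42965161] [-0.12773485 -0.00259528] [0.53700365 0.00251762 0.00629924]
```

View pics/top1.png

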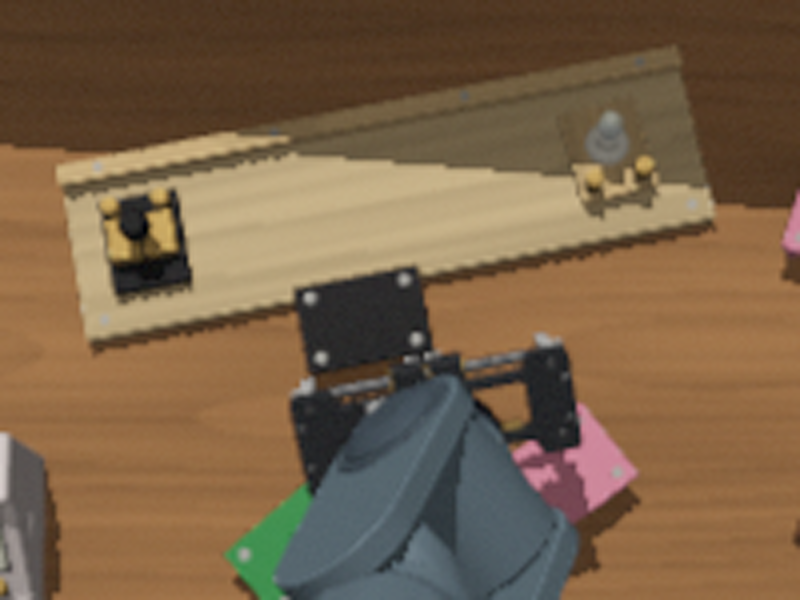

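View pics/side1.png

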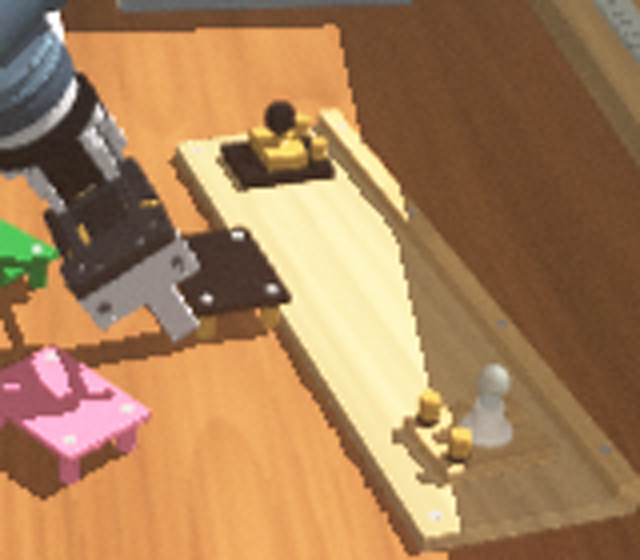

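Both views show the panel squared up to the board, front corners at top-zoom (297,288) and (416,267). TCP stopped at s = -0.128, which matches both front posts touching the wall. Next I'll locate the panel's y and push at its centre.

Run:
```python
from h import *
T=dict(np.load("top1.npz"))
M=[[.032,.045,.028],[.032,-.045,.028],[-.032,-.045,.028],[-.032,.045,.028]]
t=uz([(297,288),(416,267),(432,349),(313,371)],4,(205,95))
p,e,r=fit([(T,M,t)],[.56,.03,.2]);print(p.round(4),np.degrees(p[2]-B[2]),w2b(p),r.round(1))
from rig import env
q=quat(60,-1)
yc=w2b(p)[1]
env.line_to(b2w(-.16,-.003,.007),max_speed=.12)
env.line_to(b2w(-.155,yc,.009),max_speed=.12)
print(env.get_obs()["clock"],env.get_obs()["force"])
# advance under rear edge
hit=env.line_to(b2w(-.118,yc,.009),max_speed=.05,threshold=3.0)
o=env.get_obs();print(yc,hit,o["clock"],o["force"],w2b(o["position"]),o["position"])
snap(env,"side2","side",(300,130,460,270))
```

```text
[0.5642 0.0437 0.1882] -0.4051079204156355 [-0.09304022  0.03255656] [-0.8 -0.2  0.8 -0.8  0.9  0.3 -1.   0.7]
6.4417 [ 0.08750123  0.68279683 -0.71717875]
0.032556560416738725 False 7.3333 [0.67932073 0.03823772 0.51561607] [-0.11803215  0.03262733] [0.53968657 0.03895354 0.00895826]
```

View pics/side2.png

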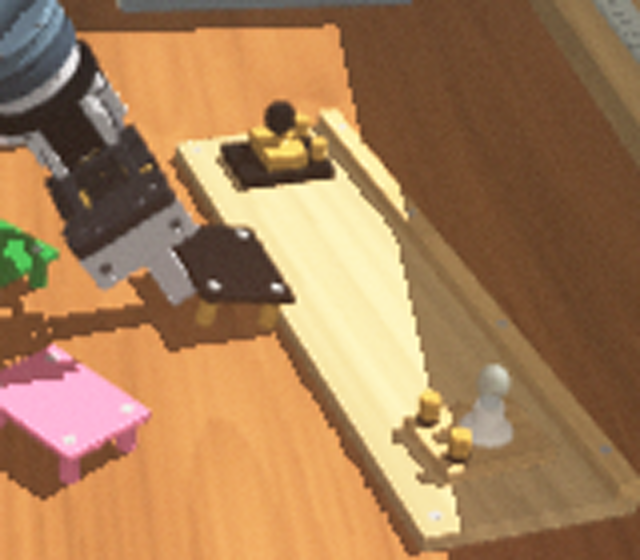

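The panel has started to tip: the rear posts are off the table while the front ones stay against the wall. I'll carry on along the arc.

```bash
cat >> h.py <<'E'
def tcp(th,ov=.012,W=(-.065,.012),phi=60.):
    t=np.radians(th); ph=np.radians(phi); W=np.array(W)
    if th<=68:
        a=np.radians(170.5)-t; R=W+.0608*np.array([np.cos(a),np.sin(a)])
    else:
        R=W+np.array([.0108,0])+.064*np.array([-np.cos(t),np.sin(t)])
        if th>90: R=R-np.array([0,0])+.006*np.array([0,-np.cos(t)])
    if th<=60: C=R-ov*np.array([-np.cos(ph),np.sin(ph)])
    else: C=R-ov*np.array([-np.cos(t),np.sin(t)])
    return C-.008*np.array([np.sin(ph),np.cos(ph)])
E
python3 - <<'E'
from h import *
for t in range(0,121,10): print(t,tcp(t).round(4))
from rig import env
yc=.0326
for t in (10,20,30,40):
    s,z=tcp(t); env.line_to(b2w(s,yc,z),max_speed=.06)
    o=env.get_obs(); print(t,o["clock"],o["force"].round(1))
snap(env,"side3","side",(300,130,460,270))
E
```

```text
0 [-0.1259  0.0076]
10 [-0.1232  0.0179]
20 [-0.1188  0.0275]
30 [-0.1128  0.0363]
40 [-0.1054  0.0438]
50 [-0.0968  0.05  ]
60 [-0.0872  0.0546]
70 [-0.0789  0.0569]
80 [-0.0702  0.0592]
90 [-0.0611  0.06  ]
100 [-0.0521  0.0603]
110 [-0.0433  0.0589]
120 [-0.0351  0.056 ]
10 7.7083 [-0.8 -0.3 -0.1]
20 8.0333 [-0.5 -0.6  0.9]
30 8.3583 [-0.1 -0.7 -0.4]
40 8.6833 [ 0.3 -0.6  0. ]
```

View pics/side3.png

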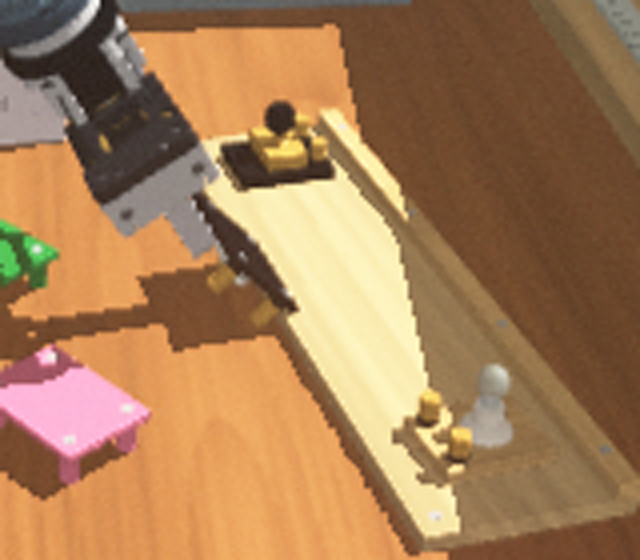

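The panel is tilted about 45° with its front edge on the board, as planned, at zoom (200,195)–(295,308). Continuing.

Run:
```python
from h import *
from rig import env
yc=.0326
for t in (50,60,70,80):
    s,z=tcp(t); env.line_to(b2w(s,yc,z),max_speed=.05)
    o=env.get_obs(); print(t,o["clock"],o["force"].round(1))
snap(env,"side4","side",(300,130,460,270))
```

```text
50 9.0917 [-0.5 -0.5  0.1]
60 9.45 [-0.6 -0.5 -0.1]
70 9.775 [-1.5  0.2 -0.3]
80 10.1083 [ 0.4  0.4 -0.7]
```

View pics/side4.png

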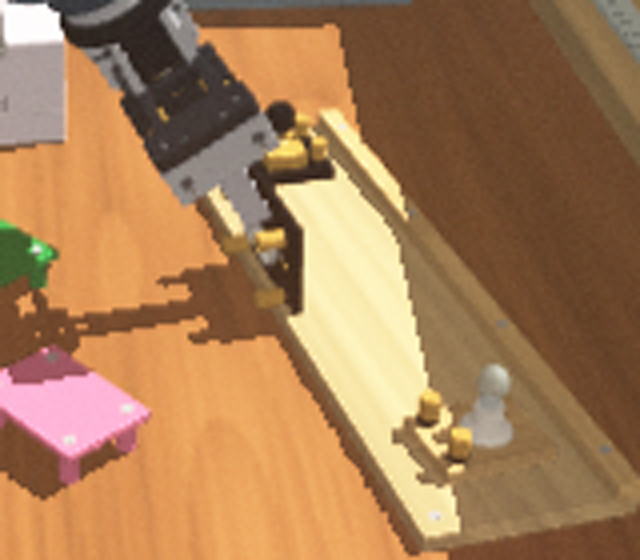

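The panel is close to upright on the front of the board, at zoom (300,225)–(300,312). I'll push it over.

Run:
```python
from h import *
from rig import env
yc=.0326
for t in (90,100,110,116):
    s,z=tcp(t); env.line_to(b2w(s,yc,z),max_speed=.05)
    o=env.get_obs(); print(t,o["clock"],o["force"].round(1))
env.sleep(.2)
snap(env,"side5","side",(300,130,460,270));snap(env,"top5",box=(205,95,405,245))
```

```text
90 10.4917 [-0.5  0.8 -0.2]
100 10.825 [0.3 0.2 0.8]
110 11.15 [-0.2  0.3  0.9]
116 11.4083 [-0.3  0.4  0.5]
```

View pics/side5.png

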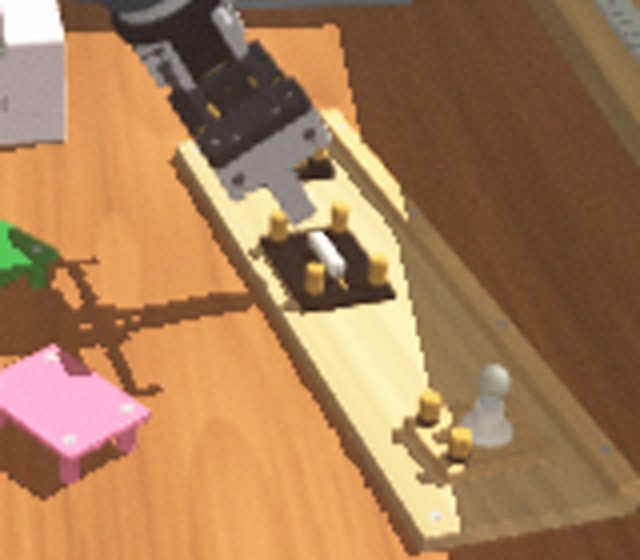

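View pics/top5.png

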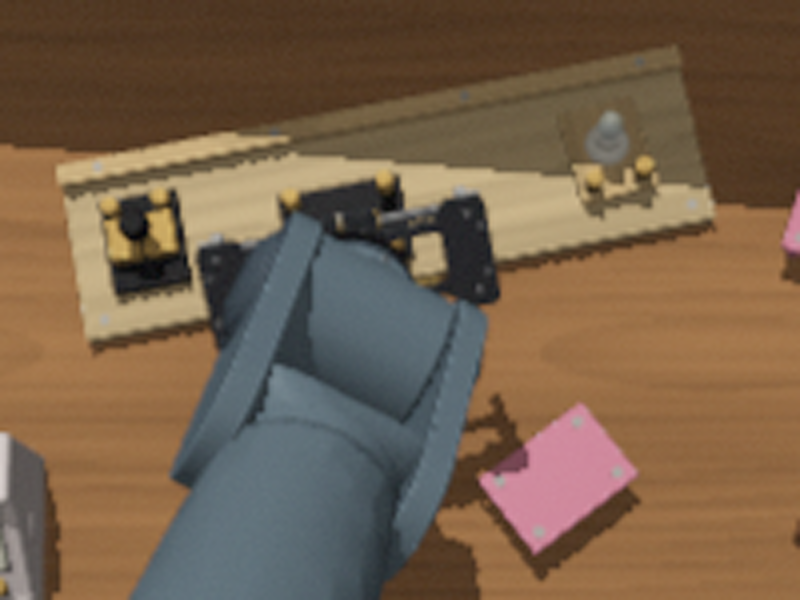

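The panel has flipped: posts and the white resistor are up and it lies on the board. Next I'll retreat, go vertical and measure.

Run:
```python
from h import *
from rig import env
env.line_to(b2w(-.08,.0326,.10),max_speed=.2)
env.move_pose(b2w(-.13,.0326,.06),quat(90,-1))
o=env.get_obs(); print(o["clock"],o["force"].round(1))
snap(env,"side6","side",(300,130,460,270));snap(env,"top6",box=(205,95,405,245))
```

```text
12.6667 [-0.8 -0.4 -0.2]
```

View pics/side6.png

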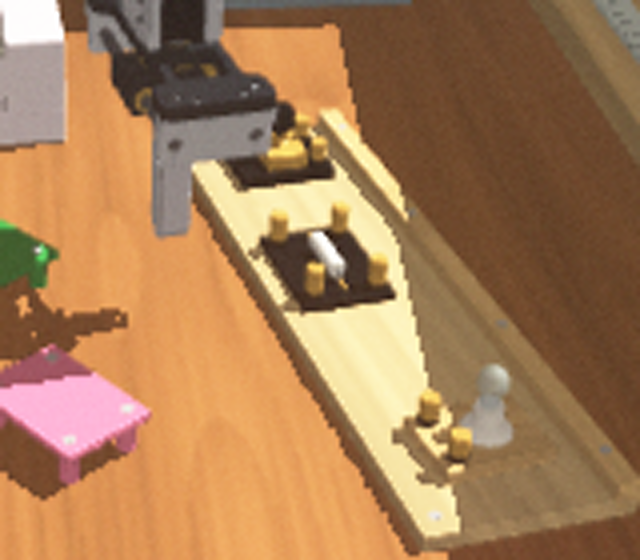

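View pics/top6.png

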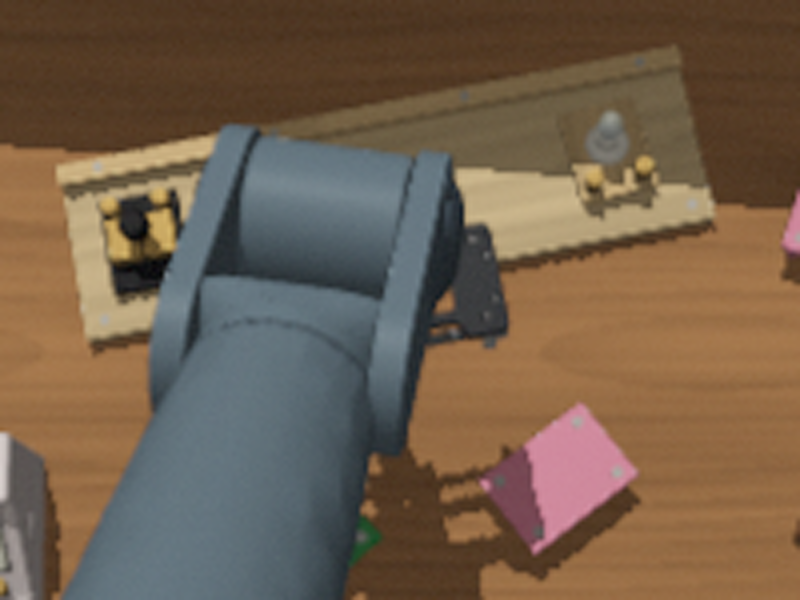

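The plate lies flat and parallel to the board, corners at side-zoom (260,238), (292,306), (395,294) and about (352,230). I'll fit it and push.

Run:
```python
from h import *
from rig import env
S=dict(np.load("side6.npz"))
M=[[-.032,.045,.018],[-.032,-.045,.018],[.032,-.045,.018],[.032,.045,.018]]
t=uz([(260,238),(292,304),(395,294),(352,230)],4,(300,130))
p,e,r=fit([(S,M,t)],[.65,.05,.2]);print(p.round(4),np.degrees(p[2]-B[2]),w2b(p),r.round(1))
yc=w2b(p)[1]; sf=w2b(p)[0]-.032
env.line_to(b2w(min(-.09,sf-.03),yc,.03),max_speed=.15)
env.line_to(b2w(min(-.085,sf-.025),yc,.0145),max_speed=.1)
print(sf,env.get_obs()["clock"],env.get_obs()["position"])
# front edge final at +.050-.064=-.014 -> TCP about -.022
hit=env.line_to(b2w(-.034,yc,.0145),max_speed=.06,threshold=6)
o=env.get_obs();print(hit,o["clock"],o["force"].round(1),w2b(o["position"]),o["position"])
hit=env.line_to(b2w(-.012,yc,.0145),max_speed=.03,threshold=6) if not hit else hit
o=env.get_obs();print(hit,o["clock"],o["force"].round(1),w2b(o["position"]),o["position"])
snap(env,"side7","side",(300,130,460,270))
```

```text
[0.6359 0.0539 0.1037] -5.248414610970271 [-0.0207328   0.02864483] [ 0.3 -0.9  0.8  0.7 -0.9  0.9 -0.2 -0.9]
-0.052732798664374865 13.5667 [0.57212895 0.04152606 0.01448137]
False 14.5667 [-0.1 -0.7 -0.6] [-0.03419105  0.02869322] [0.62269726 0.0513645  0.01435748]
True 15.0417 [-0.1  0.3  0.4] [-0.02389406  0.0292368 ] [0.63269301 0.05389599 0.01368959]
```

View pics/side7.png

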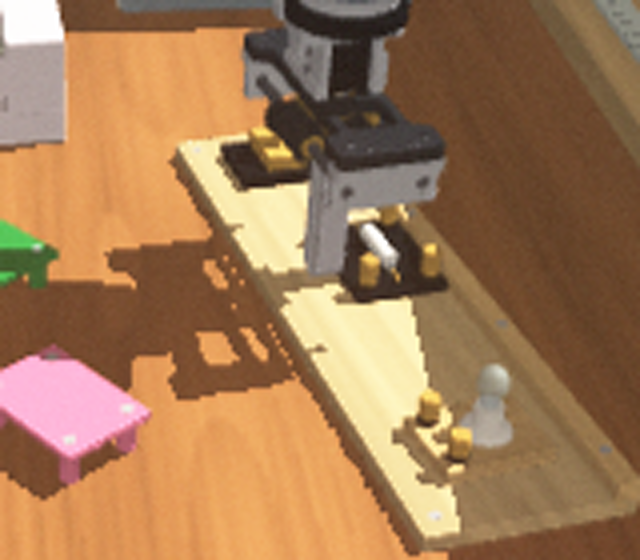

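The panel has reached the rail. I'll press firmly at the centre, then at both sides to seat the whole edge.

Run:
```python
from h import *
from rig import env
yc=.0287
for dy in (0,-.028,.028,0):
    if dy or True:
        env.line_to(b2w(-.034,yc+dy,.0145),max_speed=.12)
    hit=env.line_to(b2w(-.014,yc+dy,.0145),max_speed=.03,threshold=10)
    o=env.get_obs();print(dy,hit,o["clock"],o["force"].round(1),w2b(o["position"]).round(4))
env.line_to(b2w(-.05,yc,.02),max_speed=.12)
env.line_to(b2w(-.12,yc,.15),max_speed=.25)
env.movej([-1.311,0.245,1.558,0,1.339,-0.174])
snap(env,"side8","side",(320,140,460,270),s=5);snap(env,"top8",box=(205,95,405,215))
print(env.get_obs()["clock"])
```

```text
0 True 15.8083 [-0.3  0.1 -0.2] [-0.0235  0.0292]
-0.028 True 16.6833 [-0.5  0.2  0.2] [-0.0234  0.0013]
0.028 True 17.775 [-0.3  0.2  0.3] [-0.0235  0.0564]
0 True 18.65 [ 0.4  0.7 -0.2] [-0.0235  0.0292]
22.2833
```

View pics/side8.png

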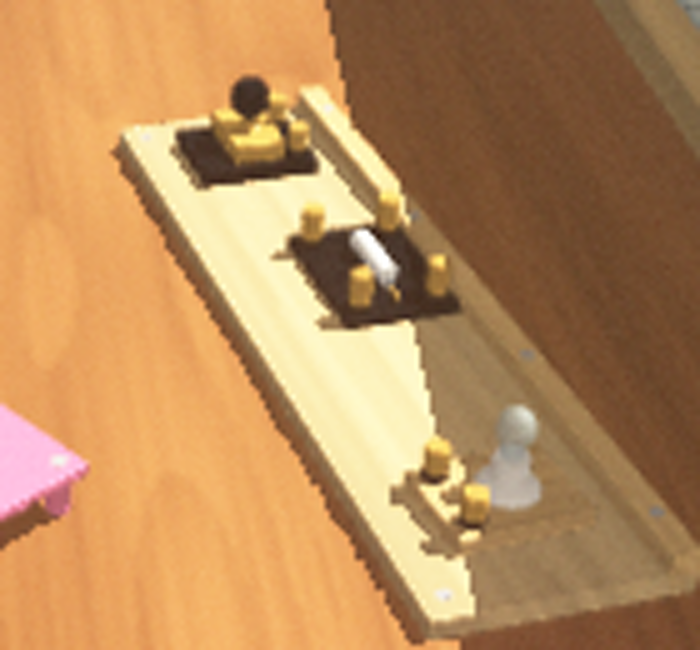

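View pics/top8.png

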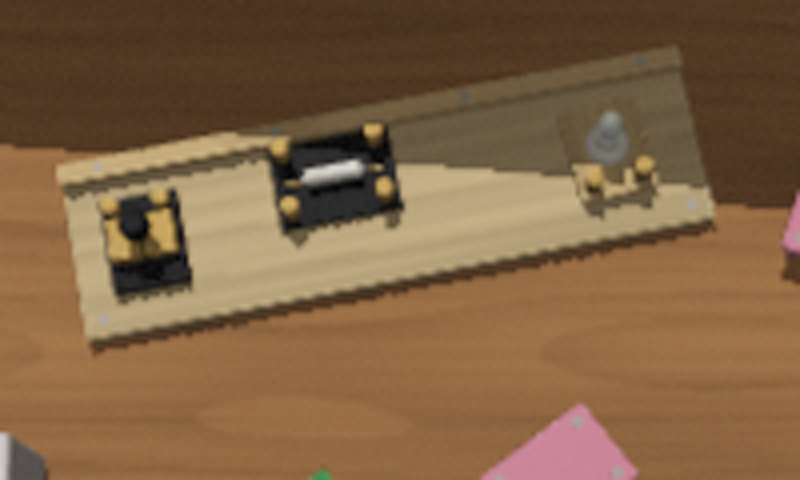

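The top view shows the rear edge flush against the rail from (272,150) to (388,125) in zoom, and the three presses stopped within 0.1 mm of each other. I'll check the other objects by image difference, then hand in.

Run:
```python
from h import *
from rig import env
for a,b in(("top0","top8"),("side0","side8")):
    d=np.abs(np.load(a+".npz")["pixels"].astype(int)-np.load(b+".npz")["pixels"]).max(2)>40
    n,l,st,c=cv2.connectedComponentsWithStats(d.astype(np.uint8),connectivity=8)
    print(a,[s.tolist() for s in st[1:] if s[4]>5])
env.sign_off(); print(env.get_obs()["clock"])
```

```text
top0 [[272, 126, 34, 31, 683], [283, 170, 35, 31, 966], [370, 253, 3, 9, 9], [631, 254, 9, 4, 13], [599, 265, 12, 4, 30], [594, 268, 4, 7, 16], [375, 270, 4, 13, 13], [592, 270, 18, 14, 63], [573, 275, 19, 7, 64], [379, 284, 3, 9, 9], [555, 287, 16, 9, 88], [382, 294, 3, 10, 11], [386, 308, 2, 6, 6], [388, 315, 2, 6, 6], [390, 322, 2, 6, 6], [395, 346, 2, 10, 10]]
side0 [[49, 29, 93, 29, 295], [117, 31, 7, 3, 7], [69, 35, 7, 4, 7], [162, 43, 2, 6, 9], [41, 45, 116, 108, 376], [32, 47, 21, 8, 32], [19, 48, 10, 3, 14], [163, 51, 1, 6, 6], [164, 58, 9, 66, 71], [43, 106, 7, 1, 7], [179, 107, 9, 14, 16], [145, 118, 4, 12, 17], [23, 123, 7, 45, 53], [15, 126, 2, 16, 27], [147, 132, 3, 8, 11], [176, 139, 3, 13, 14], [191, 138, 5, 40, 57], [148, 142, 3, 5, 7], [22, 147, 3, 12, 19], [149, 148, 3, 8, 9], [180, 158, 2, 8, 8], [24, 166, 12, 30, 62], [182, 167, 3, 12, 12], [165, 179, 26, 22, 91], [374, 181, 38, 25, 530], [0, 187, 9, 18, 23], [329, 190, 33, 29, 813], [35, 197, 5, 10, 15], [9, 206, 6, 7, 8], [60, 212, 11, 9, 29], [28, 217, 30, 7, 56], [174, 230, 4, 16, 27], [78, 241, 6, 6, 7], [90, 247, 55, 16, 171], [175, 247, 3, 7, 12], [83, 254, 49, 95, 675], [166, 257, 43, 96, 680], [156, 264, 10, 30, 50], [164, 269, 3, 4, 6], [137, 291, 19, 8, 28], [162, 305, 13, 22, 175], [134, 313, 19, 25, 305], [190, 333, 5, 3, 8], [114, 352, 19, 47, 100], [208, 354, 3, 11, 16], [130, 356, 4, 3, 7], [175, 358, 11, 5, 12], [165, 363, 9, 4, 10], [193, 362, 7, 4, 11], [198, 367, 4, 3, 6], [191, 371, 6, 3, 7], [133, 377, 6, 3, 7], [161, 377, 29, 23, 439], [133, 386, 4, 3, 8], [140, 388, 3, 6, 7], [143, 391, 7, 4, 9], [134, 395, 8, 4, 9]]
the job is handed in; nothing more can be done
the job is handed in; nothing more can be done
```

The black panel now lies on the wiring board, terminals up, with its rear edge against the rail. The job was handed in at about 22 s on the robot's clock. I pushed with the shut fingertips only: squared the panel to the board's front edge, tipped it over that edge, then pushed it back to the rail.

- **Seating:** pressing the panel at its centre, 28 mm to the right and 28 mm to the left stopped the fingertips within 0.1 mm of each other, each with over 10 N of resistance. The top picture also shows the rear edge flush along the rail.
- **Other apparatus:** comparing before and after pictures, only the panel and the arm had changed. The arm was parked clear, back at its start pose, before hand-in.
- **One disagreement:** after the flip, a rough single-camera fit put the panel about 5° off the board's direction. I did not rerun that fit after the final pushes, so the squareness rests on the presses and the pictures.

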